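# Clear the carrying board and lift the sunflower panels

## Task

Clear the two chunky glass offcuts off the wooden carrying board into the black scrap bin. Then lift the board by its bridge handle straight up until its underside is about 15 cm above the bench, level, with both sunflower panels still lying flat on it, and finish while holding it there, steady in the air: do not put it down or let go. Leave the white stock tray and the other things on the bench where they are, and do not push the scrap bin about.

Things in the scene. Friction and masses are not known exactly. Their poses are not given: they have to be found in the camera images.
- board: Plywood carrying board, 240 (x) x 200 (y) x 12 mm thick, no rim, loose and flat on the bench, about 0.42 kg. Origin: centre of its underside; z up. A dark wooden bridge handle stands on its centre line along x: posts 16 x 16 mm at x = -68 and +68 mm carry a bar 152 mm long (x), 16 mm wide (y), 18 mm high, its underside 64 mm and top 82 mm above the board's underside.
- handle (a point): Middle of the bridge handle's bar (centre of its 16 x 18 mm section), 73 mm above the board's underside; x along the bar, y across it. With its panels the board balances here within about 10 mm; pinched firmly (30 N or more) at the middle, it hardly swivels.
- sunflower_a: Finished glass panel: clear square tile 76 x 76 x 6 mm with a yellow and brown sunflower on it (11 mm high in all), about 80 g, lying loose on the board on the handle's +y side, towards the board's -x end. Origin: centre of its underside; z up.
- sunflower_b: The same kind of sunflower panel, 76 x 76 x 6 mm, on the handle's -y side of the board, towards the board's +x end. Origin: centre of its underside; z up.
- offcut_blue: Chunky offcut of cobalt-blue cast glass, a block 38 (x) x 24 (y) x 22 (z) mm, about 50 g, lying loose on the board on the handle's +y side, towards the board's +x end, its long x axis roughly across the board (along the board's y). Origin: centre of its underside.
- offcut_red: Chunky offcut of ruby-red cast glass, a block 38 (x) x 24 (y) x 22 (z) mm, about 50 g, lying loose on the board on the handle's -y side, towards the board's -x end, its long x axis roughly across the board. Origin: centre of its underside.
- scrap_bin: Black empty open-topped bin for the offcuts, 180 (x) x 150 (y) x 70 mm high, walls and floor 4 mm, loose, 0.7 kg; on the robot's left or right. Origin: centre of its underside; z up.
- stock_tray: White open tray of the same outer size, 180 x 150 x 70 mm, filled with yellow glass petals; on the side where the scrap bin is not. Origin: centre of its underside. Leave alone.
- nippers: Glass nippers with red handles, lying flat, about 190 x 60 x 18 mm, origin at the pivot, underside. Leave alone.
- phone: Black phone lying flat, 150 x 73 x 9 mm, origin at centre of underside. Leave alone.
- frit_cup: Small white cup, 48 mm across, 40 mm high, origin at centre of underside. Leave alone.
- marker: Black and blue marker lying flat, 125 mm long (x), 14 mm thick, origin on its underside 45 mm from the black end. Leave alone.
- glue_bottle: White bottle with orange cap, 44 mm across, 80 mm high, origin at centre of underside. Leave alone.

How it is judged:
By the outcome, as a careful person would: the job done as asked, in the order asked, and still so for the second after the job is handed in, while the arm keeps its last pose, push and grip.
It also fails if it takes over 69 s, if anything falls off the work surface, if the arm or the gripper's body presses on something with over 40 N, if the wrist force passes 120 N, or if a joint passes its speed limit or range.

## Robot

A 6-joint arm with a two-finger parallel gripper is mounted at the origin on the work surface. World frame = base frame: x ahead of the robot, y to its left, z up, the work surface at z = 0. Lengths are in m, angles in rad, forces in N, time in s.
With the tool pointing down it reaches from about 0.3 to 0.875 m from the base axis. Payload 6.4 kg.
Tool frame: the origin (TCP) lies between the finger pads, 19 mm behind the fingertips; this is the grasp point; z points along the fingers, y is the line along which they close (so a half turn about z gives the same grasp; the last joint's range is limited). The gripper opens to 85 mm and grips with 20 to 120 N. Pads are 22 mm wide; open, the fingers measure 114 mm over their backs; the gripper's body (76 mm by 85 mm) begins 54 mm behind the grasp point. The pads swing forward as they close: fully open they stand 13 mm farther back than shut.
Start: joints at [0.971, 0.181, 1.607, -0, 1.354, -0.206], TCP at [0.221, 0.531, 0.25] pointing down, gripper open.
Joint ranges: [-2.99, 2.99], [-0.89, 2.07], [0.3, 2.58], [-1.14, 4.28], [0, 2.63], [-3.12, 3.12]. Speed limits (rad/s): [2.57, 2.57, 3.01, 3.14, 3.14, 3.14].

## Interface

Orientations are given as a unit quaternion [w, x, y, z].
In Python, from bench import ctrl gives the robot as it stands. The module is installed in compiled form; this text tells all that it offers.
- The arm moves only by the tool move_arm, never from a script. Its argument "plan" is one flat list of numbers, 6 for each row, row after row: the shift along the world's x, y, z in units of 50 mm (1.0 is 50 mm), then the turn, a rotation vector about the world's x, y, z in rad. A call has 1 to 10 rows; each row is the pose to reach, as a shift and turn from the pose commanded when the call began; what a row does not reach only later rows make up. A row lasts 1/8 s, in which the tool goes at most 62.5 mm and 10.7 degrees, less where a joint would pass 70% of its speed; a pose out of reach is approached as far as the arm can. A call with a gripper value outside its range is refused whole. "grip" is the finger opening in mm, from 0 to 85.4, set as the call begins (left out, the last holds). The fingers move at their own pace and stop on an object; the grip force is fixed at half the most. Time passes only in rows, so rows that repeat a pose let the fingers close. It gives the time, the measured TCP pose, the force, the opening and the grip force at its end, in the units of the state.
- ctrl.get_obs(): the state, without advancing time (a new reading comes with each control period).
- ctrl.camera(name): name is "scene" or "side" or "wrist"; returns a dict with "pixels" (400x640x3 uint8, red, green, blue), "fx", "fy", "cx", "cy" (pixels), "dist_coeffs" ([k1, k2, p1, p2, k3] as OpenCV has them; the pictures are not rectified), "origin" and "attitude" of the camera in the world. Camera axes: x right, y down, z forward; pixel columns grow to the right and rows downward; lengths in m; the calibration is good to about 2 mm. A picture is of the moment at which its call begins. There is no depth.
- ctrl.hand_in(): hands the job in; it is judged then, once.
The state is a dict: "time_s": time; "q": joint angles; "dq": joint speeds; "joint_efforts": joint torques, N m; "eef_pos": TCP position; "eef_rot": TCP orientation; "wrist_force": force on the tool from outside, world axes, zero at the start; "torque": the same for the moment, N m; "opening": opening from 0.0 (shut) to 1.0 (fully open); "grasp_force": force on a finger pad.
Only numpy, scipy, OpenCV 4.12 (cv2) and the standard library are available. Lean on these libraries where they do the work, as an engineer would, in place of code of your own. Each camera call takes 0.05 s, during which the arm holds its last target. There are 200 camera calls.

## Working session

There is one attempt and no reset: what is moved stays moved. The work goes in short steps, Python scripts to look and compute and a tool call to move; the robot and the scene stay as the last step left them, time stands still between calls to the robot, and variables do not carry over. Pictures are saved under pics/ and viewed, at most 10 in all, crops included, and the job is handed in when it is done.

Besides the shell and the picture viewer there is one more tool, called as name(argument=value, ...) on one line, values as JSON. move_arm: Moves the arm, as the interface text tells. Its arguments: {"type":"object","properties":{"plan":{"type":"array"},"grip":{"type":"number"}},"required":["plan"]}

```bash
mkdir -p pics
cat > h.py <<'E'
import cv2,numpy as np
from bench import ctrl
from scipy.spatial.transform import Rotation as R
def rot(a):
    a=np.array(a,float)
    return a if a.shape==(3,3) else R.from_quat(np.r_[a[1:],a[0]]).as_matrix()
def shot(n,f=None):
    c=ctrl.camera(n)
    c['K']=np.array([[c['fx'],0,c['cx']],[0,c['fy'],c['cy']],[0,0,1.]])
    c['Rm']=rot(c['attitude']);c['o']=np.array(c['origin'],float)
    if f: cv2.imwrite('pics/'+f,c['pixels'][:,:,::-1])
    return c
def plane(c,uv,z):
    p=cv2.undistortPoints(np.array(uv,float).reshape(-1,1,2),c['K'],np.array(c['dist_coeffs'],float)).reshape(-1,2)
    d=np.c_[p,np.ones(len(p))]@c['Rm'].T
    return c['o']+d*((z-c['o'][2])/d[:,2])[:,None]
E
python3 - <<'E'
from h import *
a=shot('scene');b=shot('side');w=shot('wrist')
im=np.vstack([a['pixels'],b['pixels']])[:,:,::-1]
cv2.imwrite('pics/a.png',a['pixels'][:,:,::-1]);cv2.imwrite('pics/b.png',b['pixels'][:,:,::-1])
for c in(a,b,w):print(c['o'],c['attitude'],c['fx'])
o=ctrl.get_obs();print(o['time_s'],o['eef_pos'],o['eef_rot'])
E
```

```text
[1.20277632 0.38138864 0.6678051 ] [-0.21174866  0.42736865  0.79792011 -0.36856756] 394.94153466217506
[ 0.15810003 -0.79512144  0.69633272] [-0.4522147   0.85150268 -0.23914609  0.11512688] 499.00875592149094
[0.14300662 0.56165076 0.3724918 ] [0.13536882 0.82097834 0.54753618 0.08873543] 312.84238313751246
0.15 [0.22036385 0.5306672  0.24930393] [-2.59700273e-04  1.95618666e-01  9.80679811e-01 -6.15939720e-04]
```

View pics/a.png

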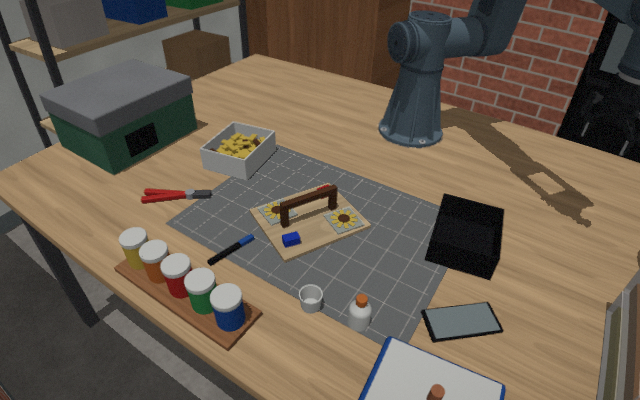

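View pics/b.png

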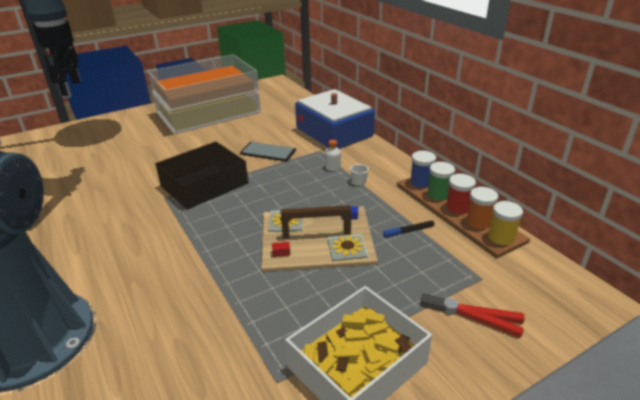

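The scene view shows the board near (310,220) with blue at (291,239), and the bin on the robot's left at (467,235). The side view shows red at (281,249) and the white tray at (358,340).

```bash
cat >> h.py <<'E'
def blob(c,lo,hi,roi):
    h=cv2.cvtColor(c['pixels'],cv2.COLOR_RGB2HSV);m=cv2.inRange(h,np.array(lo),np.array(hi))
    k=np.zeros_like(m);x0,y0,x1,y1=roi;k[y0:y1,x0:x1]=m[y0:y1,x0:x1]
    cs=cv2.findContours(k,0,2)[0]
    return max(cs,key=cv2.contourArea).reshape(-1,2) if cs else None
E
python3 - <<'E'
from h import *
np.set_printoptions(precision=4,suppress=True)
a=shot('scene');b=shot('side')
print('board z12 scene L,B,R',plane(a,[(249,212),(290,254),(370,222)],.012))
print('board side BL,BR,TR',plane(b,[(262,266),(376,262),(366,209)],.012))
print('bar top scene ends',plane(a,[(280,203),(337,187)],.08))
print('bar side',plane(b,[(281,210),(353,208)],.078))
print('bin scene rim',plane(a,[(441,198),(504,205),(499,272),(428,262)],.07))
print('bin side rim',plane(b,[(158,163),(213,146),(248,172),(190,203)],.07))
print('blue',plane(a,[blob(a,(110,120,60),(130,255,255),(270,225,310,255)).mean(0)],.025))
r=blob(b,(0,150,80),(6,255,255),(265,235,300,260));print('red',plane(b,[r.mean(0)],.025))
print('redscene',blob(a,(0,150,80),(6,255,255),(300,175,345,200)).mean(0))
E
```

```text
board z12 scene L,B,R [[ 0.656  -0.1628  0.012 ]
 [ 0.7144  0.008   0.012 ]
 [ 0.5154  0.1083  0.012 ]]
board side BL,BR,TR [[ 0.4371 -0.0612  0.012 ]
 [ 0.6425 -0.1753  0.012 ]
 [ 0.7342 -0.0085  0.012 ]]
bar top scene ends [[ 0.6471 -0.0679  0.08  ]
 [ 0.518   0.0099  0.08  ]]
bar side [[ 0.5222  0.0105  0.078 ]
 [ 0.6572 -0.0663  0.078 ]]
bin scene rim [[0.3973 0.2383 0.07  ]
 [0.3323 0.3801 0.07  ]
 [0.562  0.4219 0.07  ]
 [0.6176 0.2879 0.07  ]]
bin side rim [[0.3558 0.3755 0.07  ]
 [0.5078 0.3866 0.07  ]
 [0.5319 0.2094 0.07  ]
 [0.3665 0.155  0.07  ]]
blue [[ 0.6854 -0.0117  0.025 ]]
red [[ 0.4864 -0.0413  0.025 ]]
redscene [322.5333 187.2   ]
```

move_arm(plan=[0.7,-0.9,0,0,0,-0.15,1.5,-2,0,0,0,-0.32,2.3,-3,0,0,0,-0.49,3.1,-4.1,0,0,0,-0.66,3.9,-5.1,0,0,0,-0.83,4.7,-6.2,0,0,0,-1.0,5.5,-7.2,0,0,0,-1.17,6.3,-8.3,0,0,0,-1.34,7.1,-9.3,0,0,0,-1.51,7.8,-10.2,0,0,0,-1.68], grip=60)

```text
time_s: 1.5
eef_pos: [0.5977, 0.037, 0.25]
eef_rot: [-0.0, 0.862, 0.506, 0.0]
wrist_force: [0.9, 1.0, 0.6]
opening: 0.706
grasp_force: 0.0
```

move_arm(plan=[0.4,-0.4,0,0,0,-0.02,0.4,-0.4,0,0,0,-0.02,0.4,-0.4,0,0,0,-0.02,0.4,-0.4,0,0,0,-0.02])

```text
time_s: 2.0
eef_pos: [0.6161, 0.02, 0.25]
eef_rot: [-0.0, 0.865, 0.501, -0.0]
wrist_force: [-0.8, 0.8, -0.4]
opening: 0.705
grasp_force: 0.0
```

Run:
```python
from h import *
w=shot('wrist','w1.png');print(w['o'],w['Rm'][:,2])
```

```text
[0.65624896 0.0908489  0.37335022] [-0.16215051 -0.27843915 -0.94666723]
```

View pics/w1.png

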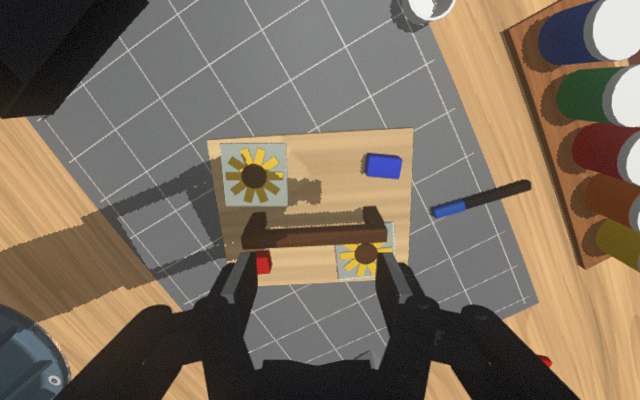

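The wrist view shows blue at about (383,166), apparently long in the image's x, red at (263,262) and the bar from (243,237) to (386,232). I'll enlarge the blue offcut and measure it.

Run:
```python
from h import *
np.set_printoptions(precision=4,suppress=True)
w=shot('wrist');b=shot('side')
p=w['pixels']
cv2.imwrite('pics/c.png',np.hstack([cv2.resize(p[140:195,345:425],None,fx=5,fy=5)[:,:,::-1],cv2.resize(b['pixels'][225:280,255:335],None,fx=5,fy=5)[:,:,::-1]]))
c=blob(w,(110,120,40),(130,255,255),(340,140,420,195))
q=plane(w,c,.034)[:,:2].astype(np.float32);print('blue',cv2.minAreaRect(q*1000))
print(cv2.boundingRect(c),cv2.minAreaRect(c))
print('board corners',plane(w,[(208,140),(413,128)],.012)[:,:2])
print('bar ends top',plane(w,[(243,237),(386,231)],.082)[:,:2])
print(np.array(ctrl.get_obs()['eef_pos']))
```

```text
blue ((682.91357421875, -11.921745300292969), (24.253698348999023, 36.95560836791992), 54.926544189453125)
(366, 155, 36, 23) ((383.5491943359375, 165.95901489257812), (33.86037063598633, 21.547508239746094), 5.19442892074585)
board corners [[0.5228 0.1102]
 [0.7336 0.0045]]
bar ends top [[ 0.5211  0.0077]
 [ 0.6517 -0.0596]]
[0.6164 0.0197 0.2503]
```

View pics/c.png

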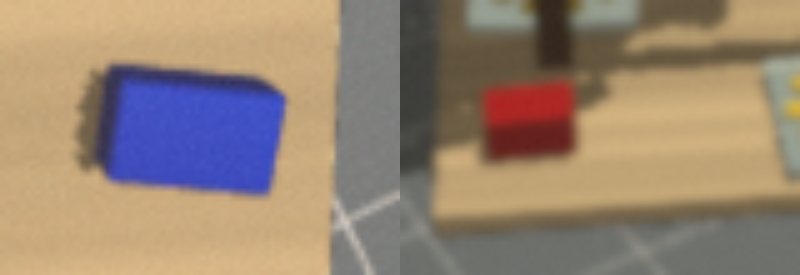

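Both offcuts actually lie with their long side along the board's x. The crop shows the blue top face is wider in that direction, and red looks the same in the side view. I'll trust the picture and grip across the ends, which gives the same handle clearance.

move_arm(plan=[0.7,-0.35,0,0,0,-0.05,1.33,-0.66,-0.5,0,0,-0.09,1.33,-0.66,-1.5,0,0,-0.09,1.33,-0.66,-2.5,0,0,-0.09,1.33,-0.66,-3.2,0,0,-0.09,1.33,-0.66,-3.7,0,0,-0.09,1.33,-0.66,-4.0,0,0,-0.09,1.33,-0.66,-4.2,0,0,-0.09,1.33,-0.66,-4.26,0,0,-0.09,1.33,-0.66,-4.26,0,0,-0.09])

```text
time_s: 3.4
eef_pos: [0.6838, -0.0142, 0.0378]
eef_rot: [0.0, 0.887, 0.461, 0.0]
wrist_force: [0.5, -0.3, -0.1]
opening: 0.703
grasp_force: 0.0
```

move_arm(plan=[0,0,0,0,0,0,0,0,0,0,0,0,0,0,0,0,0,0,0,0,0,0,0,0,0,0,0,0,0,0,0,0,0,0,0,0], grip=25)

```text
time_s: 4.15
eef_pos: [0.6842, -0.0144, 0.0383]
eef_rot: [0.001, 0.888, 0.461, 0.001]
wrist_force: [0.6, -0.7, 5.9]
opening: 0.427
grasp_force: 60.9
```

move_arm(plan=[0,0,0.3,0,0,0,0,0,1,0,0,0,0,0,2,0,0,0,0,0,3,0,0,0,-0.4,0.5,3.8,0,0,0,-1.1,1.4,4,0,0,0,-1.8,2.3,4,0,0,0,-2.5,3.2,4,0,0,0,-3.2,4.0,4,0,0,0,-3.8,4.5,4,0,0,0])

```text
time_s: 5.4
eef_pos: [0.4914, 0.2125, 0.2376]
eef_rot: [-0.0, 0.887, 0.461, 0.0]
wrist_force: [1.0, -0.1, 0.2]
opening: 0.431
grasp_force: 60.2
```

Run:
```python
from h import *
w=shot('wrist','w2.png');o=ctrl.get_obs();print(o['eef_pos'],o['opening'],o['grasp_force'])
```

```text
[0.48809062 0.21480924 0.23726231] 0.4231700697000745 60.2593731880188
```

View pics/w2.png

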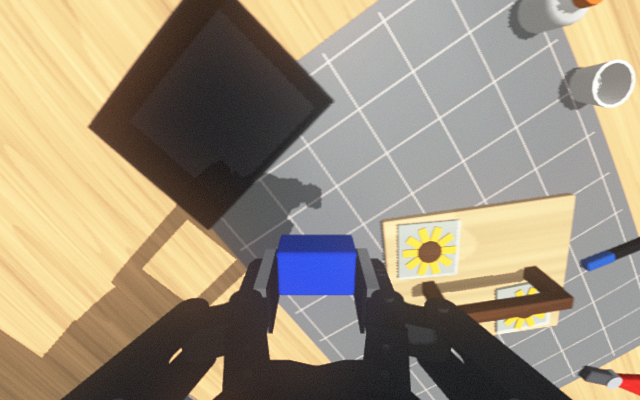

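The wrist view shows blue held between the pads and the bin rim corners at (90,127), (208,229) and (333,102).

Run:
```python
from h import *
np.set_printoptions(precision=4,suppress=True)
w=shot('wrist')
p=plane(w,[(90,127),(208,229),(333,102)],.07)[:,:2];print(p,(p[0]+p[2])/2,np.linalg.norm(p[0]-p[1]),np.linalg.norm(p[1]-p[2]))
o=ctrl.get_obs();print((np.append((p[0]+p[2])/2,.06)-o['eef_pos'])/.05, np.degrees(np.arctan2(*(p[2]-p[1])[::-1])))
print(plane(w,[(382,218),(573,194)],.012)[:,:2])
```

```text
[[0.3439 0.3826]
 [0.3682 0.2388]
 [0.5421 0.2681]] [0.443  0.3253] 0.1458365043854165 0.17633836595921012
[-0.942   2.2409 -3.5487] 9.58838193718453
[[0.5172 0.1211]
 [0.7254 0.0131]]
```

move_arm(plan=[-0.2,0.6,0,0,0,0,-0.4,1.4,0,0,0,0,-0.5,2.2,-0.2,0,0,0,-0.5,2.3,-1.0,0,0,0,-0.5,2.3,-2.0,0,0,0,-0.5,2.3,-2.8,0,0,0,-0.5,2.3,-3.4,0,0,0,-0.5,2.3,-3.7,0,0,0,-0.5,2.3,-3.85,0,0,0,-0.5,2.3,-3.85,0,0,0])

```text
time_s: 6.75
eef_pos: [0.4688, 0.3259, 0.045]
eef_rot: [0.0, 0.888, 0.461, 0.0]
wrist_force: [-0.2, -0.5, -0.0]
opening: 0.431
grasp_force: 60.3
```

move_arm(plan=[0,0,0,0,0,0,0,0,0,0,0,0,0,0,0,0,0,0,0,0,0,0,0,0,0,0,1,0,0,0,0,0,2,0,0,0,0,0,3,0,0,0,0,0,3.8,0,0,0,0,-0.6,4.0,0,0,0,0,-1.5,4.0,0,0,0], grip=60)

```text
time_s: 8.0
eef_pos: [0.4688, 0.251, 0.2462]
eef_rot: [0.0, 0.887, 0.462, 0.002]
wrist_force: [-0.1, 0.0, 0.3]
opening: 0.707
grasp_force: 0.0
```

move_arm(plan=[0.05,-0.8,0,0,0,0.05,0.1,-1.8,0,0,0,0.1,0.15,-2.9,0,0,0,0.13,0.2,-4.0,0,0,0,0.13,0.3,-5.1,0,0,0,0.13,0.35,-5.7,0,0,0,0.13,0.35,-5.86,0,0,0,0.13,0.35,-5.86,0,0,0,0.13])

```text
time_s: 9.0
eef_pos: [0.4856, -0.042, 0.2444]
eef_rot: [-0.0, 0.856, 0.517, 0.0]
wrist_force: [-0.0, -0.6, -0.7]
opening: 0.702
grasp_force: 0.0
```

Run:
```python
from h import *
np.set_printoptions(precision=4,suppress=True)
w=shot('wrist','w3.png');o=ctrl.get_obs();print(o['eef_pos'],o['eef_rot'])
c=blob(w,(0,150,60),(8,255,255),(200,150,450,330));print(cv2.boundingRect(c))
print(cv2.minAreaRect(plane(w,c,.034)[:,:2].astype(np.float32)*1000))
s=shot('side');c=blob(s,(0,150,80),(6,255,255),(265,235,300,260));print(plane(s,[c.mean(0)],.027))
```

```text
[ 0.4856 -0.0414  0.2444] [-0.0003  0.8556  0.5176  0.    ]
(303, 161, 35, 26)
((487.4875793457031, -44.446929931640625), (26.637767791748047, 36.89238357543945), 67.08625793457031)
[[ 0.4808 -0.0502  0.027 ]]
```

View pics/w3.png

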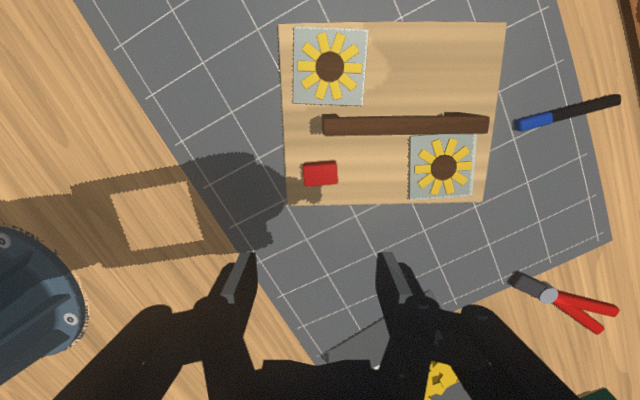

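The wrist view shows the red offcut at (320,173), the bar at row 125 and both panels undisturbed, with a clear path down.

move_arm(plan=[0.03,-0.08,-0.4,0,0,0.08,0.03,-0.08,-1.4,0,0,0.08,0.03,-0.08,-2.4,0,0,0.08,0.03,-0.08,-3.1,0,0,0.08,0.03,-0.08,-3.6,0,0,0.08,0.03,-0.08,-3.9,0,0,0.08,0.03,-0.08,-4.05,0,0,0.08,0.03,-0.08,-4.1,0,0,0.08,0.03,-0.08,-4.1,0,0,0.08])

```text
time_s: 10.22
eef_pos: [0.4878, -0.0463, 0.0401]
eef_rot: [0.0, 0.834, 0.551, 0.0]
wrist_force: [0.5, -0.0, 1.0]
opening: 0.701
grasp_force: 0.0
```

move_arm(plan=[0,0,0,0,0,0,0,0,0,0,0,0,0,0,0,0,0,0,0,0,0,0,0,0,0,0,0,0,0,0,0,0,0.3,0,0,0,0,0,1,0,0,0,0,0,2,0,0,0,0,0,3,0,0,0,0,0,4,0,0,0], grip=25)

```text
time_s: 11.48
eef_pos: [0.4868, -0.046, 0.242]
eef_rot: [0.0, 0.834, 0.551, 0.0]
wrist_force: [1.4, -0.0, -1.4]
opening: 0.423
grasp_force: 60.1
```

move_arm(plan=[-0.15,0.8,0,0,0,0,-0.35,1.9,0,0,0,0,-0.55,3.0,0,0,0,0,-0.75,4.1,0,0,0,0,-0.95,5.2,0,0,0,0,-1.15,6.3,0,0,0,0,-1.35,7.3,0,0,0,0,-1.44,7.82,-0.4,0,0,0,-1.44,7.82,-1.4,0,0,0,-1.44,7.82,-2.2,0,0,0])

```text
time_s: 12.72
eef_pos: [0.4145, 0.3452, 0.1288]
eef_rot: [0.0, 0.834, 0.552, 0.0]
wrist_force: [-0.8, -0.0, 0.5]
opening: 0.426
grasp_force: 60.2
```

move_arm(plan=[0,0,-0.6,0,0,0,0,0,-1.1,0,0,0,0,0,-1.4,0,0,0,0,0,-1.55,0,0,0,0,0,-1.55,0,0,0])

```text
time_s: 13.35
eef_pos: [0.4154, 0.3449, 0.0523]
eef_rot: [0.0, 0.834, 0.551, 0.0]
wrist_force: [0.1, -0.1, -0.1]
opening: 0.425
grasp_force: 60.2
```

move_arm(plan=[0,0,0,0,0,0,0,0,0,0,0,0,0,0,0,0,0,0,0,0,0,0,0,0,0,0,0.6,0,0,0,0,0,1.6,0,0,0,0,0,2.6,0,0,0,0,0,3.6,0,0,0,0.4,-0.8,4.0,0,0,0,0.8,-1.8,4.0,0,0,0], grip=50)

```text
time_s: 14.6
eef_pos: [0.4567, 0.2549, 0.2548]
eef_rot: [0.001, 0.834, 0.552, 0.003]
wrist_force: [0.4, 1.2, -0.3]
opening: 0.584
grasp_force: 0.0
```

Run:
```python
from h import *
w=shot('wrist');s=shot('scene')
im=np.hstack([w['pixels'],s['pixels'][100:340,240:540].repeat(1,0)[:,:] if 0 else cv2.resize(s['pixels'][150:350,240:520],(560,400))])
cv2.imwrite('pics/d.png',cv2.resize(im,(800,267),interpolation=3)[:,:,::-1]);print(ctrl.get_obs()['eef_pos'])
```

```text
[0.45710305 0.25124364 0.25269803]
```

View pics/d.png

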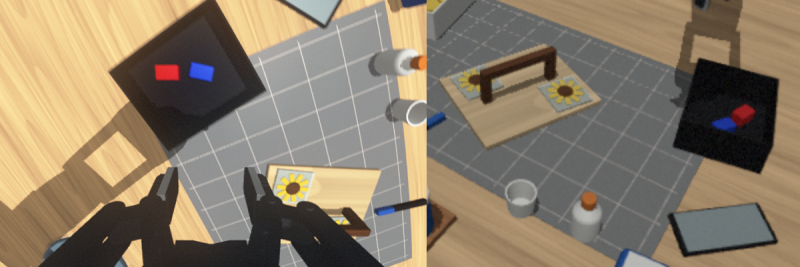

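Both offcuts are in the bin, which has not moved (left half (167,72) and (202,72)), and both panels are in place on the board. Next is the handle.

move_arm(plan=[0.3,-0.5,0,0,0,0.15,0.6,-1.2,0,0,0,0.32,0.9,-1.8,0,0,0,0.49,1.2,-2.5,0,0,0,0.66,1.5,-3.1,0,0,0,0.83,1.8,-3.8,0,0,0,1.0,2.1,-4.4,0,0,0,1.17,2.4,-5.1,0,0,0,1.34,2.58,-5.56,0,0,0,1.496,2.58,-5.56,0,0,0,1.496])

```text
time_s: 15.95
eef_pos: [0.5845, -0.0241, 0.2515]
eef_rot: [-0.0, 0.238, 0.971, 0.0]
wrist_force: [-0.7, 0.4, 1.1]
opening: 0.585
grasp_force: 0.0
```

Run:
```python
from h import *
w=shot('wrist','w4.png');o=ctrl.get_obs();print(o['eef_pos'],o['eef_rot'])
```

```text
[ 0.58403643 -0.0229713   0.25147031] [-5.88789888e-04  2.38374137e-01  9.71173186e-01  2.57380646e-04]
```

View pics/w4.png

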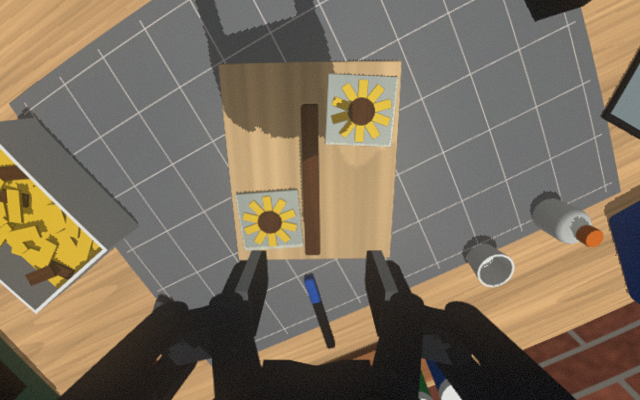

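The wrist view shows the bar from (310,104) to (313,254) and the board corners at (220,64), (401,62), (390,258) and (240,259).

Run:
```python
from h import *
np.set_printoptions(precision=4,suppress=True)
w=shot('wrist')
p=plane(w,[(310,104),(313,254)],.082)[:,:2];print(p,p.mean(0),np.linalg.norm(p[1]-p[0]),np.degrees(np.arctan2(*(p[1]-p[0])[::-1])))
c=plane(w,[(220,64),(401,62),(390,258),(240,259)],.012)[:,:2];print(c,c.mean(0))
print(np.degrees(np.arctan2(*(c[2]-c[1])[::-1])),np.degrees(np.arctan2(*(c[3]-c[0])[::-1])))
```

```text
[[ 0.5137  0.0059]
 [ 0.6484 -0.0622]] [ 0.5811 -0.0282] 0.1509743717896151 -26.794233815032644
[[ 0.4318 -0.0626]
 [ 0.521   0.1117]
 [ 0.7338  0.0061]
 [ 0.6439 -0.1691]] [ 0.5826 -0.0285]
-26.371345521532685 -26.655496004753537
```

move_arm(plan=[-0.04,-0.11,-0.4,0,0,0.016,-0.04,-0.11,-1.2,0,0,0.016,-0.04,-0.11,-2.0,0,0,0.016,-0.04,-0.11,-2.7,0,0,0.016,-0.04,-0.11,-3.2,0,0,0.016,-0.04,-0.11,-3.5,0,0,0.016,-0.04,-0.11,-3.57,0,0,0.016,-0.04,-0.11,-3.57,0,0,0.016])

```text
time_s: 17.05
eef_pos: [0.5827, -0.0285, 0.0742]
eef_rot: [0.001, 0.229, 0.973, 0.0]
wrist_force: [0.4, -0.6, 0.5]
opening: 0.587
grasp_force: 0.0
```

move_arm(plan=[0,0,0,0,0,0,0,0,0,0,0,0,0,0,0,0,0,0,0,0,0,0,0,0,0,0,0,0,0,0,0,0,0,0,0,0,0,0,0,0,0,0], grip=5)

```text
time_s: 17.92
eef_pos: [0.583, -0.029, 0.0746]
eef_rot: [0.001, 0.229, 0.973, -0.0]
wrist_force: [-1.4, -0.9, 6.2]
opening: 0.174
grasp_force: 60.0
```

Run:
```python
from h import *
o=ctrl.get_obs();print([o[k] for k in('eef_pos','eef_rot','wrist_force','torque','opening','grasp_force')])
```

```text
[array([ 0.58295451, -0.02898816,  0.07462229]), array([ 8.43072403e-04,  2.28940013e-01,  9.73440165e-01, -7.54575846e-05]), array([-1.40706645, -0.87448814,  6.18439004]), array([-0.04476228,  0.19902632, -0.03128791]), 0.17414260793161365, 59.95453476905823]
```

move_arm(plan=[0,0,0.03,0,0,0,0,0,0.08,0,0,0,0,0,0.16,0,0,0,0,0,0.26,0,0,0,0,0,0.38,0,0,0,0,0,0.52,0,0,0,0,0,0.67,0,0,0,0,0,0.82,0,0,0,0,0,0.97,0,0,0,0,0,1.12,0,0,0])

```text
time_s: 19.18
eef_pos: [0.5822, -0.0287, 0.13]
eef_rot: [0.0, 0.229, 0.973, 0.0]
wrist_force: [-0.0, 0.5, -5.6]
opening: 0.175
grasp_force: 58.5
```

move_arm(plan=[0,0,0.16,0,0,0,0,0,0.33,0,0,0,0,0,0.51,0,0,0,0,0,0.7,0,0,0,0,0,0.9,0,0,0,0,0,1.1,0,0,0,0,0,1.3,0,0,0,0,0,1.48,0,0,0,0,0,1.62,0,0,0,0,0,1.73,0,0,0])

```text
time_s: 20.42
eef_pos: [0.5822, -0.0287, 0.2164]
eef_rot: [0.0, 0.229, 0.973, -0.0]
wrist_force: [0.5, 0.4, -5.7]
opening: 0.176
grasp_force: 58.5
```

move_arm(plan=[0,0,0.07,0,0,0,0,0,0.12,0,0,0,0,0,0.15,0,0,0,0,0,0.15,0,0,0,0,0,0.15,0,0,0,0,0,0.15,0,0,0,0,0,0.15,0,0,0,0,0,0.15,0,0,0])

```text
time_s: 21.42
eef_pos: [0.5822, -0.0287, 0.2234]
eef_rot: [-0.0, 0.229, 0.973, -0.0]
wrist_force: [-0.3, -0.2, -5.9]
opening: 0.176
grasp_force: 58.5
```

Run:
```python
from h import *
s=shot('side');a=shot('scene')
im=np.hstack([cv2.resize(x['pixels'][y:y+200,u:u+200],(400,400),interpolation=2) for x,u,y in((s,220,120),(a,210,90))])
cv2.imwrite('pics/e.png',im[:,:,::-1])
o=ctrl.get_obs();print([np.round(o[k],3) for k in('time_s','eef_pos','eef_rot','wrist_force','torque','opening','grasp_force')])
```

```text
[np.float64(21.525), array([ 0.582, -0.029,  0.223]), array([-0.   ,  0.229,  0.973, -0.   ]), array([-0.243, -0.085, -5.313]), array([-0.014,  0.015,  0.065]), np.float64(0.172), np.float64(58.498)]
```

View pics/e.png

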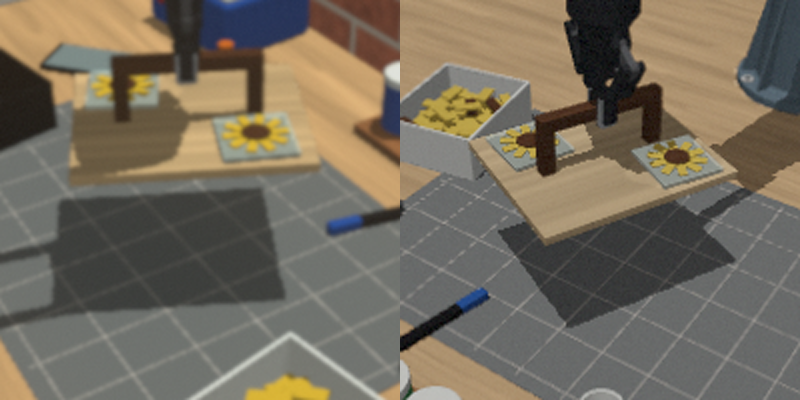

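Board and both panels are up, with the panels flat. I'll triangulate the corners to check that it is level: scene (245,161), (282,208), (378,176) and side (379,202), (374,153), (260,154).

Run:
```python
from h import *
np.set_printoptions(precision=4,suppress=True)
a=shot('scene');s=shot('side')
def P(c):return np.c_[c['Rm'].T,-c['Rm'].T@c['o']]
U=lambda c,p:cv2.undistortPoints(np.array(p,float).reshape(-1,1,2),c['K'],np.array(c['dist_coeffs'],float)).reshape(-1,2).T
X=cv2.triangulatePoints(P(a),P(s),U(a,[(245,161),(282.5,208.5),(378.5,176)]),U(s,[(379,202),(374,153),(260,154)]))
print((X[:3]/X[3]).T)
print(plane(a,[(245,161),(282.5,208.5),(378.5,176)],.162)); print(plane(s,[(255,210),(379,202),(374,153)],.162))
```

```text
[[ 0.6452 -0.1692  0.1575]
 [ 0.7434  0.001   0.1593]
 [ 0.5299  0.1175  0.1639]]
[[ 0.6492 -0.1638  0.162 ]
 [ 0.7354  0.0091  0.162 ]
 [ 0.5261  0.1168  0.162 ]]
[[ 0.4317 -0.0728  0.162 ]
 [ 0.6419 -0.1752  0.162 ]
 [ 0.7463 -0.014   0.162 ]]
```

```bash
python3 -c "
from bench import ctrl
print(ctrl.hand_in())"
```

```text
the job is handed in; nothing more can be done
None
```

The job is handed in: both offcuts are in the scrap bin, and the arm is holding the board steady by its handle with the underside about 15 cm up, level to within about 1–2° by the cameras, and both sunflower panels flat on it.

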